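Level the roller press on the leather bench

TASK

Level the seam roller press: with your fingertips push the left and the right wing lever around their arcs, in either order, until each lever's index point stands right opposite the tip of the small pointed marker clipped to the rim of its own scale, and leave them there. Only push the levers, do not pinch them, and leave the markers, the glue jar, the rivet setter and the mallet where they are.

Things in the scene. Friction and masses are not known exactly. Their poses are not given: they have to be found in the camera images.
- press: bench roller press for glued seams, grey, fixed to the bench: base 170 x 360 x 16 mm, two end blocks with a pair of rollers between, and on each block a flat aluminium scale plate (fan of radius 126 mm towards the robot, top 76 mm above the bench) carrying a rotating ring with a wing lever. Origin: centre of its underside. The ring axes lie at y = +130 mm (left, robot's left) and -130 mm (right) in its frame. Its yaw varies.
- axis_left (a point): point on the left ring's upright turning axis, on the top face of its scale plate (about 76 mm above the bench), fixed to the press; axes as the press's. The ring is a dark knurled drum, radius 45 mm, 26 mm tall above the plate.
- ring_left (a joint): angle of the left ring with its wing lever, rad: 0 = lever points along the press's -x (towards the robot), growing counter-clockwise seen from above (lever tip then moves towards the press's -y, the robot's right). Limits -0.9 to 0.9. Starts between 0.35 and 0.8. It stays where it is left, with friction: about 3 N sideways at the wing moves it, it does not coast or spring back.
- wing_left (a point): middle of the left wing lever, 75 mm out from the axis and 40 mm above the scale plate. The wing is an upright fin fixed to the ring: 20 mm thick across the arc (two black cheeks on a steel core), its cheeks 48 to 88 mm out from the axis and 16 to 60 mm above the plate, steel core 2 mm taller. Collider ring_left_c0 is the cheek on its +y side, ring_left_c1 the one on its -y side. Site axes: -x outward along the lever, z up.
- index_left (a point): tip of the steel index point at the outer end of the left lever, 98 mm out from the axis, 17 mm above the plate; turns with the ring.
- mark_left (a point): inner tip of the brass set-marker of the left scale, 101 mm out from the axis, on the outer rim of the scale plate (marker 16 mm wide, 30 mm long, top 13 mm above the plate, so lower than the underside of the wing's cheeks). x of its axes runs radially inward, y along the arc. The lever is set when the index tip stands right opposite this tip, on the same radius. The marker can be shifted by a push of about 8 N and must not be.
- marker_left (a joint): angle of the left marker, rad, same zero and sense as joint ring_left: the ring is set when both are equal. Starts between -0.55 and 0.
- axis_right (a point): point on the right ring's upright turning axis, on the top face of its scale plate (about 76 mm above the bench), fixed to the press; axes as the press's. The ring is a dark knurled drum, radius 45 mm, 26 mm tall above the plate.
- ring_right (a joint): angle of the right ring with its wing lever, rad: 0 = lever points along the press's -x (towards the robot), growing counter-clockwise seen from above (lever tip then moves towards the press's -y, the robot's right). Limits -0.9 to 0.9. Starts between -0.8 and -0.35. It stays where it is left, with friction: about 3 N sideways at the wing moves it, it does not coast or spring back.
- wing_right (a point): middle of the right wing lever, 75 mm out from the axis and 40 mm above the scale plate. The wing is an upright fin fixed to the ring: 20 mm thick across the arc (two black cheeks on a steel core), its cheeks 48 to 88 mm out from the axis and 16 to 60 mm above the plate, steel core 2 mm taller. Collider ring_right_c0 is the cheek on its +y side, ring_right_c1 the one on its -y side. Site axes: -x outward along the lever, z up.
- index_right (a point): tip of the steel index point at the outer end of the right lever, 98 mm out from the axis, 17 mm above the plate; turns with the ring.
- mark_right (a point): inner tip of the brass set-marker of the right scale, 101 mm out from the axis, on the outer rim of the scale plate (marker 16 mm wide, 30 mm long, top 13 mm above the plate, so lower than the underside of the wing's cheeks). x of its axes runs radially inward, y along the arc. The lever is set when the index tip stands right opposite this tip, on the same radius. The marker can be shifted by a push of about 8 N and must not be.
- marker_right (a joint): angle of the right marker, rad, same zero and sense as joint ring_right: the ring is set when both are equal. Starts between 0 and 0.55.
- glue_jar: jar, 56 mm diameter, 75 mm tall, standing on the bench in front of the press; origin under its centre. Bystander, to be left alone.
- setter: steel rivet setter standing upright on the bench to the left of the press, 28 mm diameter foot, 90 mm tall; origin under its centre. Bystander.
- mallet: wooden mallet lying on the bench to the right of the press, handle along its x axis. Bystander.

How it is judged:
By the outcome, as a careful person would: the job done as asked, in the order asked, and still so for the second after the job is handed in, with the robot touching nothing.
It also fails if it takes over 54 s, if anything falls off the work surface, if the arm or the gripper's body presses on something with over 40 N, if the wrist force passes 120 N, or if a joint passes its speed limit or range.

ROBOT

A 6-joint arm with a two-finger parallel gripper is mounted at the origin on the work surface. World frame = base frame: x ahead of the robot, y to its left, z up, the work surface at z = 0. Lengths are in m, angles in rad, forces in N, time in s.
With the tool pointing down it reaches from about 0.35 to 0.725 m from the base axis. Payload 4.3 kg.
Tool frame: the origin (TCP) lies on the centre line of the jaws, within the pads' length; the fingertips stand 17 mm ahead of it and the grasp point (between the pads) lies 2 mm behind it; z points along the fingers, y is the direction in which the jaws open and shut (so a half turn about z gives the same grasp; the last joint's range is limited). The gripper opens to 85 mm and grips with 20 to 120 N. Pads are 22 mm wide; open, the fingers measure 114 mm over their backs; the gripper's body (76 mm by 85 mm) begins 54 mm behind the grasp point. The pads swing forward as they close: fully open they stand 13 mm farther back than shut.
Start: joints at [-1.402, 0.377, 0.081, 1.274, 0, 1.46], TCP at [0.158, -0.553, 0.248] pointing down, gripper open.
Joint ranges: [-2.72, 2.72], [-0.84, 1.66], [-1.02, 1.22], [-1.77, 2.12], [-1.37, 1.28], [-3.14, 3.14]. Speed limits (rad/s): [2.57, 2.57, 3.14, 3.14, 3.14, 3.14].

INTERFACE

Orientations are given as a unit quaternion [x, y, z, w].
In Python, from workcell import move_ptp, servo_line, move_joints, move_gripper, hold, solve_ik, capture, PlanningError, close_job, get_clock, get_q, get_dq, get_effort, get_tcp_pos, get_tcp_rot, get_contact_force, get_torque, get_finger_gap gives the robot as it stands. Calls block until the motion is done:
- move_ptp(position, orientation): joint-space move of the TCP to a pose.
- servo_line(position, speed=0.15, frame=None, contact_N=None): straight line of the TCP; frame=None keeps the orientation; speed is the mean speed in m/s. With contact_N (N) it stops when the force on the tool has changed by that much, and returns True; else False.
- move_joints(angles): joint-space move.
- move_gripper(opening, effort=None): opening from 0.0 (shut) to 1.0 (fully open); effort is the grip in N (None keeps the last); returns when the fingers have stopped.
- hold(seconds).
- solve_ik(position, orientation): joint angles nearest the present ones, or None.
- capture(name): name is "side" or "top"; returns a dict with "color" (400x640x3 uint8, red, green, blue), "range_z" (400x640 float32, m along the optical axis (not along the pixel's ray), 0 where there is no reading), "fx", "fy", "cx", "cy" (pixels), "R" (3x3) and "t" (3): a world point X has camera coordinates R X + t. Camera axes: x right, y down, z forward; pixel columns grow to the right and rows downward; lengths in m; the calibration is good to about 2 mm. A picture is of the moment at which its call begins.
A pose or a line that the arm cannot do raises PlanningError and nothing moves.
- close_job(): hands the job in, once; it reports no verdict.
Readings, each from a call of its own:
- get_clock(): time.
- get_q(): joint angles.
- get_dq(): joint speeds.
- get_effort(): joint torques, N m.
- get_tcp_pos(): TCP position.
- get_tcp_rot(): TCP orientation.
- get_contact_force(): force on the tool from outside, world axes, zero at the start.
- get_torque(): the same for the moment, N m.
- get_finger_gap(): opening from 0.0 (shut) to 1.0 (fully open).
Only numpy, scipy, OpenCV 4.12 (cv2) and the standard library are available. Lean on these libraries where they do the work, as an engineer would, in place of code of your own. Each camera call takes 0.05 s, during which the arm holds its last target.

## Working session

There is one attempt and no reset: what is moved stays moved. The work goes in short steps, each a Python script; the robot and the scene stay as the last script left them, time stands still between calls to the robot, and variables do not carry over. Pictures are saved under pics/ and viewed, and the job is handed in when it is done.

```bash
mkdir -p pics; ls; python3 - <<'E'
from workcell import *
import cv2,numpy as np,pickle
for n in("top","side"):
    c=capture(n); pickle.dump(c,open(f"{n}0.pkl","wb"))
    cv2.imwrite(f"pics/{n}0.png",c["color"][:,:,::-1])
    print(n,c["fx"],c["cx"],c["cy"],-c["R"].T@c["t"],c["R"].round(3).tolist())
print(get_clock(),get_tcp_rot())
E
```

```text
pics
top 393.85447633323594 325.56564921819177 201.1221129124742 [0.40177392 0.04217091 1.00391447] [[-0.009, -1.0, 0.02], [-0.983, 0.005, -0.182], [0.181, -0.021, -0.983]]
side 361.3379457946441 324.9125460892919 194.699064810414 [0.21888436 0.45113665 0.68891517] [[-0.771, -0.637, -0.012], [-0.454, 0.561, -0.692], [0.448, -0.528, -0.722]]
0.1 [ 9.90301744e-01  1.38930097e-01 -3.85466002e-05 -9.39617227e-04]
```

View pics/top0.png

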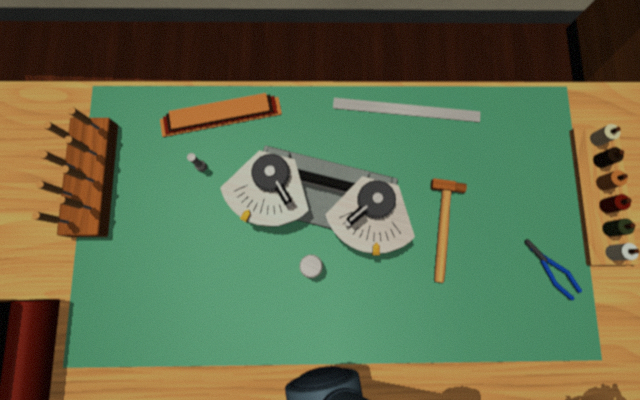

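View pics/side0.png

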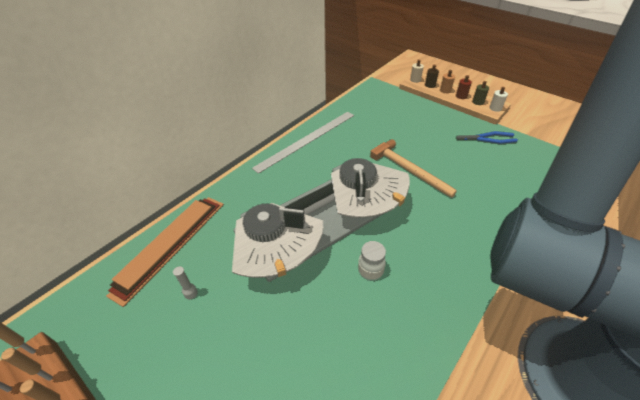

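The top view shows the press in the middle, with the left drum at about (270,170) and its marker at (246,216). The right drum is at about (377,198) and its marker at (376,249). The jar is at (311,267). Next I'll enlarge the crops to measure.

```bash
cat > h.py <<'E'
import cv2,numpy as np,pickle
def ray(c,u,v,z):
    d=c["R"].T@np.array([(u-c["cx"])/c["fx"],(v-c["cy"])/c["fy"],1.0]); o=-c["R"].T@c["t"]
    return o+d*(z-o[2])/d[2]
def proj(c,X):
    p=c["R"]@np.asarray(X)+c["t"]; return np.array([c["fx"]*p[0]/p[2]+c["cx"],c["fy"]*p[1]/p[2]+c["cy"]])
E
python3 - <<'E'
from h import *
for n,(a,b,w,h) in {"top":(210,135,220,135),"side":(215,140,210,150)}.items():
    c=pickle.load(open(n+"0.pkl","rb")); im=c["color"][b:b+h,a:a+w,::-1]
    cv2.imwrite(f"pics/{n}0c.png",cv2.resize(im,None,fx=3.6,fy=3.6,interpolation=cv2.INTER_CUBIC))
    hsv=cv2.cvtColor(c["color"],cv2.COLOR_RGB2HSV)
    m=cv2.inRange(hsv,(10,120,90),(28,255,255)); k,_,st,ce=cv2.connectedComponentsWithStats(m)
    for i in range(1,k):
        x,y=ce[i]
        if a<x<a+w and b<y<b+h and st[i,4]>4: print(n,st[i],ce[i],ray(c,x,y,.088), "depth-z", c["range_z"][int(y),int(x)])
E
```

```text
top [    0    80   640   320 53186] [305.0029331  256.63503554] [0.4410041  0.07075503 0.088     ] depth-z 0.9555246
top [241 210   9  12  66] [245.37878788 215.36363636] [0.53785501 0.21019626 0.088     ] depth-z 0.91865844
top [372 243   8  13  71] [375.66197183 249.63380282] [ 0.45576228 -0.09292502  0.088     ] depth-z 0.9121466
side [372 140  23  17 172] [382.40116279 147.69767442] [ 0.58317124 -0.21520462  0.088     ] depth-z 1.0500003
side [393 193  12  12  74] [398.36486486 197.39189189] [ 0.45587795 -0.0873405   0.088     ] depth-z 0.82115865
side [275 260  10  16 107] [279.8411215  267.27102804] [0.5353995  0.21626248 0.088     ] depth-z 0.69872284
```

View pics/top0c.png

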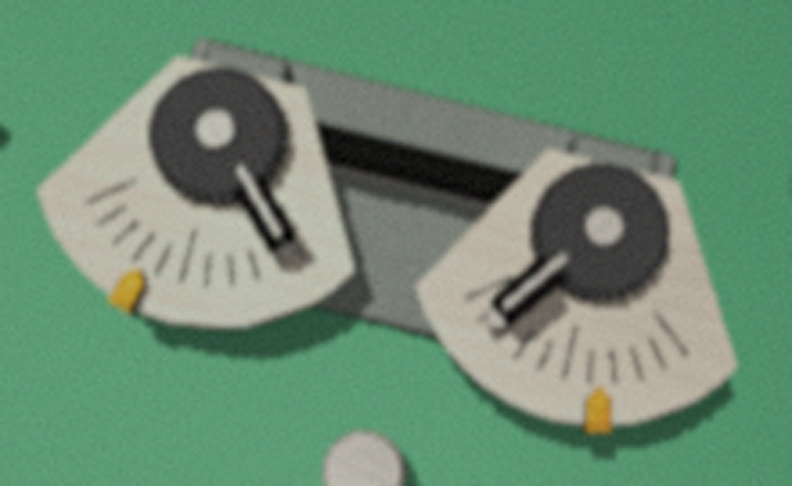

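View pics/side0c.png

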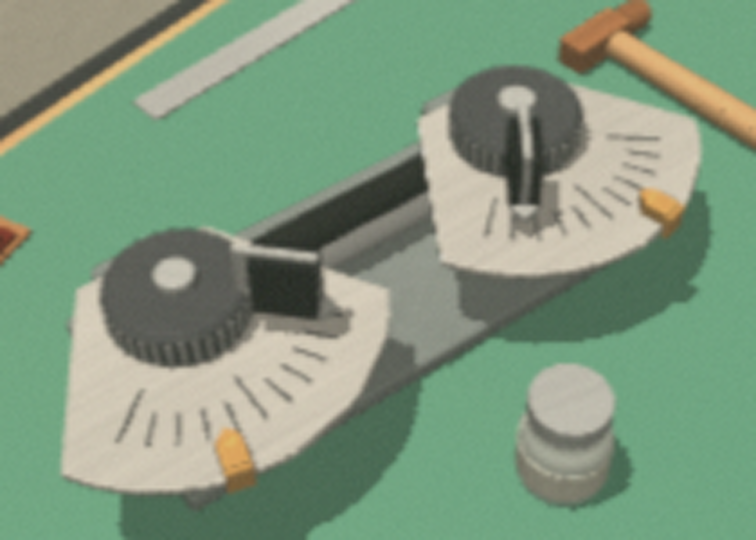

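Both views show the levers, markers and bright cap discs clearly. I'll fit the caps and drums to sub-pixel and compare the marker angles between views.

```bash
cat >> h.py <<'E'
def up(im,u,v,h,s): 
    M=np.array([[s,0,-(u-h)*s],[0,s,-(v-h)*s]],float)  # dst = s*(src-(u-h))
    return cv2.warpAffine(im,M,(int(2*h*s),int(2*h*s)),flags=cv2.INTER_CUBIC)
def caps(c,seeds):
    hsv=cv2.cvtColor(c["color"],cv2.COLOR_RGB2HSV); out=[]
    g=cv2.cvtColor(c["color"],cv2.COLOR_RGB2GRAY)
    for u,v in seeds:
        a=up(g,u,v,9,8)[...]; m=(a>125).astype(np.uint8)
        k,l,st,ce=cv2.connectedComponentsWithStats(m); i=l[72,72]
        cn,_=cv2.findContours((l==i).astype(np.uint8),cv2.RETR_EXTERNAL,cv2.CHAIN_APPROX_NONE)
        e=cv2.fitEllipse(cn[0]); out.append((np.array(e[0])/8+[u-9,v-9],np.array(e[1])/8,st[i,4]/64))
    return out
E
python3 - <<'E'
from h import *
seeds={"top":[(269.7,170.6),(377.5,197.8)],"side":[(263.3,215.8),(358.3,167.2)]}
mk={"top":[(245.4,215.4),(375.7,249.6)],"side":[(279.8,267.3),(398.4,197.4)]}
tiles=[]
for n in seeds:
    c=pickle.load(open(n+"0.pkl","rb"))
    P=[]
    for e in caps(c,seeds[n]):
        u,v=e[0]; d=c["range_z"][int(round(v)),int(round(u))]
        Xc=np.array([(u-c["cx"])/c["fx"]*d,(v-c["cy"])/c["fy"]*d,d]); X=c["R"].T@(Xc-c["t"])
        P.append(ray(c,u,v,.104)); print(n,e,P[-1].round(4),"depth",X.round(4))
    D=P[0]-P[1]; print("spacing",np.linalg.norm(D),"yaw",np.arctan2(-D[0],D[1]))
    for u,v in mk[n]: tiles.append(up(c["color"],u,v,12,16)[:,:,::-1])
    # plate height check
    for u,v in mk[n]:
        print([ (c["R"].T@(np.array([(U-c["cx"])/c["fx"],(V-c["cy"])/c["fy"],1])*c["range_z"][V,U]-c["t"]))[2].round(4) for U,V in [(int(u),int(v)),(int(u)+1,int(v)-9)]])
cv2.imwrite("pics/mk0.png",np.hstack([np.vstack(tiles[:2])[:768],np.vstack(tiles[2:])])[::1,:][:768])
a=np.hstack(tiles[:2]);b=np.hstack(tiles[2:]);cv2.imwrite("pics/mk0.png",cv2.resize(np.vstack([a,b]),(600,600)))
E
```

```text
top (array([269.23955555, 170.24514637]), array([10.05509472, 10.50682354]), np.float64(84.765625)) [0.6423 0.1544 0.104 ] depth [0.6416 0.154  0.1069]
top (array([377.33629799, 197.34219532]), array([ 9.81301785, 10.00017262]), np.float64(78.71875)) [ 0.5761 -0.0984  0.104 ] depth [ 0.5757 -0.0981  0.106 ]
spacing 0.2612718371934068 yaw -0.2561043544593731
[np.float64(0.0911), np.float64(0.0772)]
[np.float64(0.0893), np.float64(0.0761)]
side (array([262.72245007, 215.49298363]), array([ 9.30599689, 12.04718304]), np.float64(89.90625)) [0.6456 0.1538 0.104 ] depth [0.6412 0.1569 0.1101]
side (array([358.60804825, 168.51634235]), array([ 9.47068787, 13.45342827]), np.float64(80.0)) [ 0.5742 -0.0951  0.104 ] depth [ 0.5523 -0.0614  0.1401]
spacing 0.25896830182706637 yaw -0.27924072112946224
[np.float64(0.0889), np.float64(0.0761)]
[np.float64(0.0908), np.float64(0.0782)]
```

View pics/mk0.png

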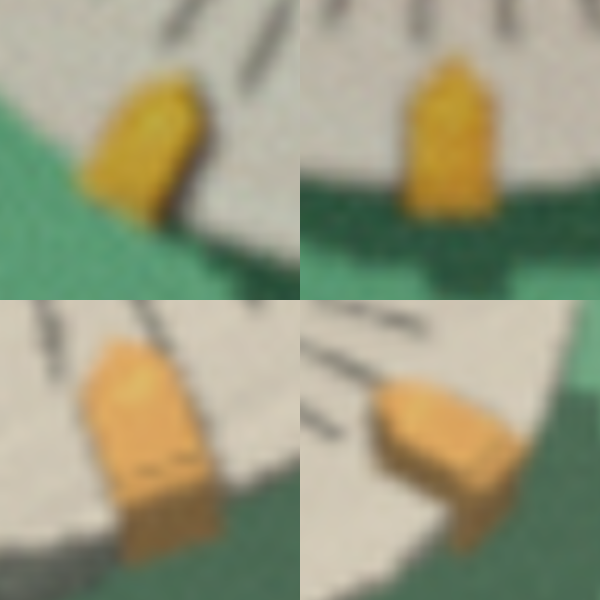

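Marker tips: top view (248.2,209.2) and (376.1,242.0); side view (277.8,258.5) and (393.2,191.8). Next come the radius check, the marker angles and the wing cores.

```bash
python3 - <<'E'
from h import *
tip={"top":[(248.2,209.2),(376.1,242.0)],"side":[(277.8,258.5),(393.2,191.8)]}
# approx lines of wing core top, from crops (3.6x): inner, outer
core={"top":[((240,168),(283,236)),((566,256),(506,311))]}
off={"top":(210,135),"side":(215,140)}
from math import atan2
cap={"top":[(269.24,170.25),(377.34,197.34)],"side":[(262.72,215.5),(358.4,167.0)]}
psi=-.256
C={n:pickle.load(open(n+"0.pkl","rb")) for n in tip}
for n in tip:
  for i in (0,1):
    for zc in (.102,.105):
      a=ray(C[n],*cap[n][i],zc)[:2]; t=ray(C[n],*tip[n][i],.089)[:2]; d=t-a
      th=atan2(d[1],d[0])-(psi+np.pi); th=(th+np.pi)%(2*np.pi)-np.pi
      print(n,i,zc,a.round(4),t.round(4),"r",np.hypot(*d).round(4),"th",round(th,3))
    if n=="top":
      p,q=[ray(C[n],np.array(x)[0]/3.6+210,np.array(x)[1]/3.6+135,.138)[:2] for x in core[n][i]]
      d=q-p; th=atan2(d[1],d[0])-(psi+np.pi); th=(th+np.pi)%(2*np.pi)-np.pi
      print(" core",p.round(4),q.round(4),"r",np.hypot(*(p-a)).round(4),np.hypot(*(q-a)).round(4),"th",round(th,3),  [ (atan2(*(x-a)[::-1])-psi-np.pi+np.pi)%(2*np.pi)-np.pi for x in (p,q)])
# triangulate
P=[C[n]["fx"] for n in C]
def PM(c): 
    K=np.array([[c["fx"],0,c["cx"]],[0,c["fy"],c["cy"]],[0,0,1]]);return K@np.c_[c["R"],c["t"]]
for L,nm in((tip,"tip"),(cap,"cap")):
    X=cv2.triangulatePoints(PM(C["top"]),PM(C["side"]),np.array(L["top"]).T,np.array(L["side"]).T);print(nm,(X[:3]/X[3]).T.round(4))
E
```

```text
top 0 0.102 [0.6428 0.1546] [0.5523 0.2038] r 0.1031 th -0.242
top 0 0.105 [0.642  0.1542] [0.5523 0.2038] r 0.1026 th -0.249
 core [0.6066 0.133 ] [0.5632 0.1058] r 0.0413 0.0925 th 0.816 [0.7963014562286146, 0.8070509652514675]
top 1 0.102 [ 0.5765 -0.0987] [ 0.4733 -0.0944] r 0.1033 th 0.214
top 1 0.105 [ 0.5759 -0.0982] [ 0.4733 -0.0944] r 0.1027 th 0.218
 core [ 0.5497 -0.0697] [ 0.5155 -0.0317] r 0.0387 0.0899 th -0.583 [-0.5704009799657044, -0.5774339308399261]
side 0 0.102 [0.6471 0.1528] [0.5521 0.2048] r 0.1082 th -0.245
side 0 0.105 [0.6449 0.1543] [0.5521 0.2048] r 0.1056 th -0.243
side 1 0.102 [ 0.5791 -0.1011] [ 0.4741 -0.0942] r 0.1052 th 0.19
side 1 0.105 [ 0.5772 -0.0983] [ 0.4741 -0.0942] r 0.1032 th 0.217
tip [[ 0.5527  0.2042  0.0877]
 [ 0.4736 -0.0942  0.0892]]
cap [[ 0.6425  0.1546  0.1066]
 [ 0.5763 -0.0979  0.1056]]
```

The two views agree. Triangulated, the caps sit at z≈0.106 and the tips at z≈0.088–0.089, with radius ≈0.103 and axis spacing 0.261.

| | Left (rad) | Right (rad) |
|---|---|---|
| Marker | -0.247 | +0.217 |
| Lever | +0.80 | -0.575 |

I'll start with the right lever, using the shut fingertips.

```bash
cat > r.py <<'E'
from workcell import *
import numpy as np
psi=-.256; AX={"L":np.array([.642,.154]),"R":np.array([.576,-.098])}
SG={"L":1,"R":-1}  # finger on +theta side for L, -theta side for R
def pose(s,th,d,z=.128,r=.072):
    a=psi+np.pi+th; er=np.array([np.cos(a),np.sin(a)]); et=np.array([-er[1],er[0]])
    p=AX[s]+r*er+SG[s]*d*et; ph=psi+th
    return [*p,z],[np.cos(ph/2),np.sin(ph/2),0,0]
def arc(s,a,b,d,n,speed=.06,fmax=25):
    for th in np.linspace(a,b,n+1)[1:]:
        p,q=pose(s,th,d); servo_line(p,speed,frame=q)
        f=np.array(get_contact_force()); print(round(th,3),f.round(1),np.round(np.array(get_tcp_pos())-p,4))
        if np.linalg.norm(f)>fmax: print("STOP"); break
E
python3 - <<'E'
from r import *
for s,ths in (("R",(-.575,-.2,.21)),("L",(.8,.3,-.25))):
    for t in ths: 
        p,q=pose(s,t,.03); x=solve_ik(p,q); print(s,t,np.round(p,3),None if x is None else np.round(x,2))
move_gripper(0.0,40); print(get_clock())
p,q=pose("R",-.575,.055,z=.25); move_ptp(p,q); print(get_clock(),np.round(get_tcp_pos(),4))
p,q=pose("R",-.575,.055); print(servo_line(p,.15,contact_N=6),get_clock(),np.round(get_tcp_pos(),4))
p,q=pose("R",-.575,.012); h=servo_line(p,.04,contact_N=2)
t=np.array(get_tcp_pos())[:2]-AX["R"]; a=psi+np.pi-.575; et=np.array([-np.sin(a),np.cos(a)])
print(h,"d",-t@et,get_contact_force(),get_clock())
E
```

```text
R -0.575 [ 0.55  -0.025  0.128] [-0.16  0.39 -0.22  0.96  0.   -2.47]
R -0.2 [ 0.525 -0.039  0.128] [-0.2   0.35 -0.28  0.94  0.   -2.88]
R 0.21 [ 0.505 -0.065  0.128] [-0.25  0.32 -0.33  0.92  0.    2.94]
L 0.8 [0.596 0.091 0.128] [ 0.05  0.49 -0.06  1.02  0.    2.64]
L 0.3 [0.571 0.121 0.128] [ 0.1   0.46 -0.12  1.    0.   -3.09]
L -0.25 [0.564 0.163 0.128] [ 0.17  0.46 -0.11  1.    0.   -2.46]
0.8667
4.1167 [ 0.5681 -0.0081  0.25  ]
False 5.0833 [ 0.5688 -0.0078  0.1289]
True d 0.027198471259287885 [ 0.61347776  0.30377874 -0.47577139] 5.7917
```

The sweep would cross joint 6's limit, so I'll use the half-turned tool orientation instead. Contact came at d≈27 mm, close to the expected 25 mm.

```bash
sed -i 's/ph=psi+th$/ph=psi+th+np.pi/' r.py; python3 - <<'E'
from r import *
p,q=pose("R",-.575,.05); 
p0=list(get_tcp_pos()); a=psi+np.pi-.575; et=np.array([-np.sin(a),np.cos(a)])
servo_line([*(np.array(p0[:2])-.025*et),p0[2]],.1)
x=np.array(get_tcp_pos()); servo_line([x[0],x[1],.2],.15)
p,q=pose("R",-.575,.055,z=.2); print(np.round(solve_ik(p,q),2)); move_ptp(p,q)
p,q=pose("R",-.575,.055); print(servo_line(p,.15,contact_N=6),get_clock())
p,q=pose("R",-.575,.012); h=servo_line(p,.04,contact_N=2)
t=np.array(get_tcp_pos())[:2]-AX["R"]; d=-t@et
print(h,"d",d,get_contact_force(),get_clock())
if h: arc("R",-.575,.10,d-.001,7)
print(get_clock())
E
```

```text
[-0.13  0.38 -0.04  1.15  0.    0.71]
False 10.1
True d 0.02485378617396764 [0.1669732  0.23695587 0.02264447] 10.8417
-0.479 [-0.1  1.5 -0.2] [-0.0004  0.0002 -0.0003]
-0.382 [ 0.9  1.9 -1.5] [-0.0001  0.0002 -0.0002]
-0.286 [ 1.2  2.3 -1. ] [-0.0001  0.0001 -0.0001]
-0.189 [ 1.3  1.1 -0.7] [-0.     -0.0001 -0.    ]
-0.093 [ 0.6  0.9 -1.5] [ 0.0001 -0.0001  0.    ]
0.004 [ 0.9  1.8 -0.9] [ 0.0001 -0.0001  0.0001]
0.1 [ 0.4  0.9 -1.1] [ 0.0002 -0.0001  0.0001]
12.7917
```

The right lever followed. Now I'll do the left one the same way, then retreat and look at both.

```bash
python3 - <<'E'
from r import *
p,q=pose("R",.1,.045); servo_line(p,.1); p[2]=.2; servo_line(p,.2)
p,q=pose("L",.8,.055,z=.2); print(np.round(solve_ik(p,q),2)); move_ptp(p,q)
p,q=pose("L",.8,.055); print(servo_line(p,.15,contact_N=6),get_clock())
a=psi+np.pi+.8; et=np.array([-np.sin(a),np.cos(a)])
p,q=pose("L",.8,.012); h=servo_line(p,.04,contact_N=2)
d=(np.array(get_tcp_pos())[:2]-AX["L"])@et
print(h,"d",d,get_contact_force(),get_clock())
if h: 
    arc("L",.8,-.13,d-.001,9)
    p,q=pose("L",-.13,.045); servo_line(p,.1); p[2]=.2; servo_line(p,.2)
    p,q=pose("L",.9,.15,z=.24); 
    move_ptp([.35,.25,.3],q)
print(get_clock())
import cv2,pickle
for n in("top","side"):
    c=capture(n); pickle.dump(c,open(f"{n}1.pkl","wb"))
    a,b,w,h=(210,135,220,135) if n=="top" else (215,140,210,150)
    cv2.imwrite(f"pics/{n}1c.png",cv2.resize(c["color"][b:b+h,a:a+w,::-1],None,fx=3.6,fy=3.6,interpolation=cv2.INTER_CUBIC))
E
```

```text
[ 0.01  0.47  0.1   1.2   0.   -0.53]
False 14.9333
True d 0.020423644566766125 [-0.01798866 -0.54922226  0.21829546] 15.7417
0.697 [-0.8 -2.2 -0.7] [-0.0005 -0.0002 -0.0005]
0.593 [-0.6 -3.4 -2. ] [-0.0004 -0.0003 -0.0004]
0.49 [-0.4 -2.1 -0.9] [-0.0004 -0.0001 -0.0003]
0.387 [-0.9 -2.3 -0.6] [-0.0003  0.     -0.0002]
0.283 [-2.3 -2.4 -0.7] [-0.0002  0.0001 -0.0001]
0.18 [-1.6 -1.6 -0.3] [-0.0001  0.0001 -0.    ]
0.077 [-1.3 -2.7 -0.5] [-0.0001  0.0001 -0.    ]
-0.027 [-2.7 -1.8  0.3] [-0.      0.0002  0.    ]
-0.13 [-2.6 -1.8  0. ] [-0.      0.0001 -0.    ]
20.1583
```

View pics/top1c.png

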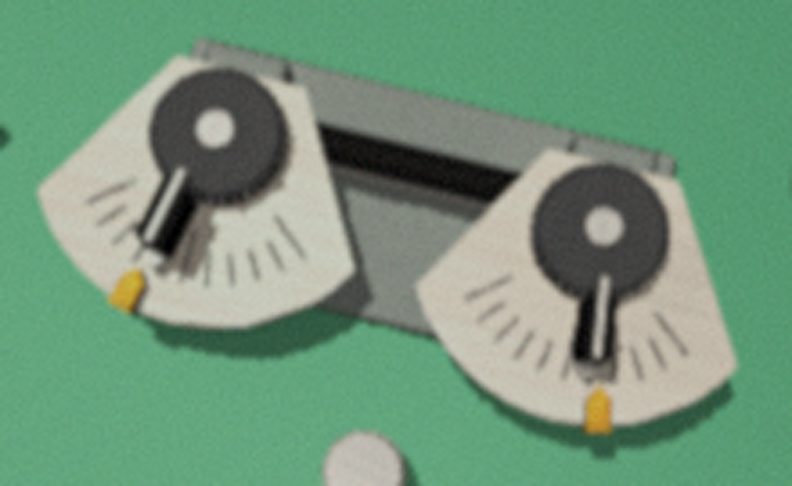

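View pics/side1c.png

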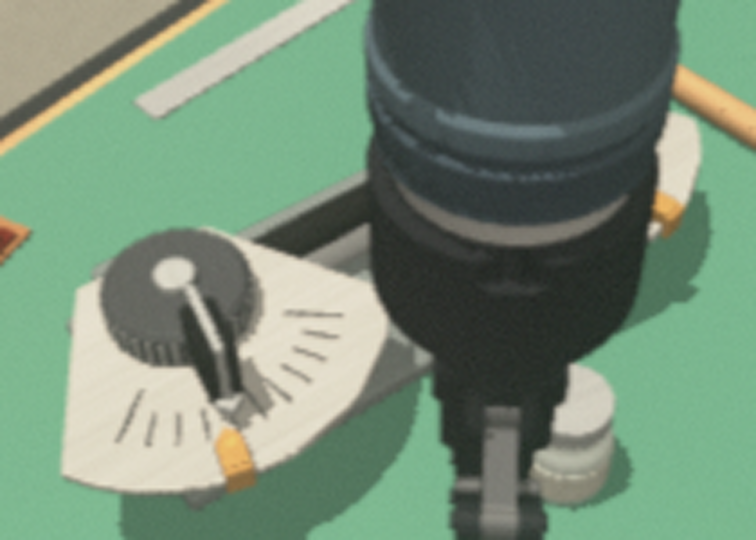

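Both levers now stand a little short of their markers. The left index is at about crop (153,258) against its tip at (135,270), and the right index is at about (597,372) against its tip at (599,388). I'll measure the steel core lines and index tips precisely.

```bash
cat > m.py <<'E'
from h import *
from math import atan2
psi=-.256
AX={"L":np.array([.642,.154]),"R":np.array([.576,-.098])}
def w(a): return (a+np.pi)%(2*np.pi)-np.pi
def core(c,s,th0,z=.138):
    """steel-core centroid across the wing at several radii -> fitted angle"""
    g=cv2.GaussianBlur(cv2.cvtColor(c["color"],cv2.COLOR_RGB2GRAY),(0,0),.6).astype(np.float32)
    a=psi+np.pi+th0; er=np.array([np.cos(a),np.sin(a)]); et=np.array([-er[1],er[0]]); pts=[]
    for r in np.arange(.054,.084,.003):
        t=np.arange(-.014,.0141,.0005); uv=np.array([proj(c,[*(AX[s]+r*er+x*et),z]) for x in t],np.float32)
        v=cv2.remap(g,uv[:,:1],uv[:,1:],cv2.INTER_CUBIC).ravel()
        k=np.abs(t)<.0085; j=np.argmax(np.where(k,v,0)); sel=np.abs(t-t[j])<.0035; wt=np.clip(v[sel]-v[sel].min(),0,None)
        pts.append(AX[s]+r*er+(wt@t[sel]/wt.sum())*et)
    pts=np.array(pts,np.float32); l=cv2.fitLine(pts,cv2.DIST_HUBER,0,.01,.01).ravel(); d=l[:2]*np.sign(l[:2]@er)
    off=(l[2:]-AX[s])@np.array([-d[1],d[0]])
    return w(atan2(d[1],d[0])-psi-np.pi), w(atan2(*(pts.mean(0)-AX[s])[::-1])-psi-np.pi), off
E
python3 - <<'E'
from m import *
c=pickle.load(open("top1.pkl","rb")); c0=pickle.load(open("top0.pkl","rb"))
print("start",core(c0,"L",.8),core(c0,"R",-.58))
for t in (-.17,-.13,-.09): print("L",core(c,"L",t))
for t in (.06,.1,.14): print("R",core(c,"R",t))
t=[up(c["color"],u,v,16,18)[:,:,::-1] for u,v in ((250,206),(376,238))]
cv2.imwrite("pics/idx1.png",cv2.resize(np.hstack(t),(800,400)))
E
```

```text
start (0.7847662126673551, 0.7785046039376713, np.float64(-0.00042193130208267854)) (-0.6284445445137221, -0.618106253343325, np.float64(0.000724728195281583))
L (-0.18128749602076866, -0.17731145042380536, np.float64(0.00028078105639452037))
L (-0.17941557308479883, -0.1773166542020812, np.float64(0.00014508576254224887))
L (-0.17943682713903186, -0.17728082238684095, np.float64(0.00015144213415900815))
R (0.1263842075887993, 0.1173512625472437, np.float64(-0.0006461527859997207))
R (0.12569245892943837, 0.11746534271376508, np.float64(-0.0005884656566751217))
R (0.12585533799308113, 0.1176295735288333, np.float64(-0.0005906317251713937))
```

View pics/idx1.png

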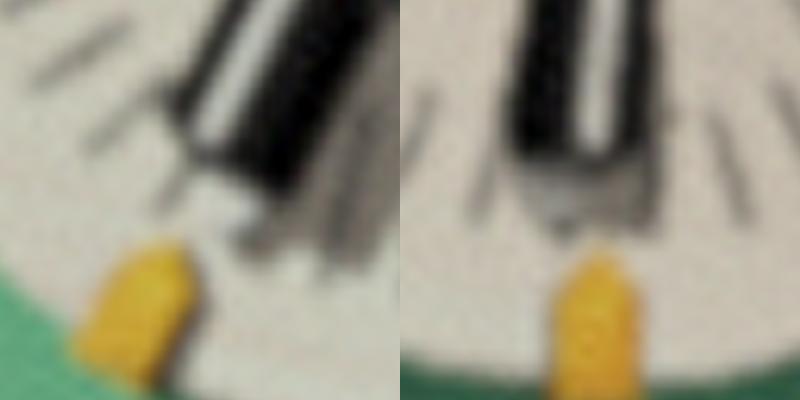

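```bash
python3 - <<'E'
from m import *
c=pickle.load(open("top1.pkl","rb"))
def an(s,u,v,z):
    d=ray(c,u,v,z)[:2]-AX[s]; return round(w(atan2(d[1],d[0])-psi-np.pi),3),np.hypot(*d).round(4)
print("R index",an("R",373.6,240.8,.093),"tip",an("R",376.0,242,.089),"body",an("R",375.66,249.63,.088),"front",an("R",375.8,253,.089))
print("L index",an("L",252.2,208.3,.093),"tip",an("L",248.2,209.4,.089),"body",an("L",245.38,215.36,.088))
E
```

```text
R index (0.157, np.float64(0.1007)) tip (0.218, np.float64(0.1027)) body (0.214, np.float64(0.1203)) front (0.216, np.float64(0.1281))
L index (-0.168, np.float64(0.0969)) tip (-0.249, np.float64(0.1031)) body (-0.239, np.float64(0.1183))
```

Targets: left -0.245, right +0.217. Next round I'll push to just short of these, using the offsets measured between tool angle and lever angle.

```bash
cat >> r.py <<'E'
def trim(s,lever_now,lever_to):
    off,d={"L":(-.049,.0194),"R":(.022,.0239)}[s]
    a,b=lever_now-off,lever_to-off
    p,q=pose(s,a,d+.02,z=.2); move_ptp(p,q); p[2]=.128; print(servo_line(p,.15,contact_N=6))
    p,q=pose(s,a,d+.003); servo_line(p,.08,frame=q)
    p,q=pose(s,a,d); servo_line(p,.02,frame=q)
    arc(s,a,b,d,2,speed=.03)
    hold(.1)
    p,q=pose(s,b,d+.02); servo_line(p,.08); p[2]=.2; servo_line(p,.2)
def look(k,park=[.3,.35,.3]):
    import cv2,pickle
    from h import up
    from m import core
    _,q=pose("L",.3,.05); move_ptp(park,q); print(get_clock())
    for n in("top","side"):
        c=capture(n); pickle.dump(c,open(f"{n}{k}.pkl","wb"))
        cv2.imwrite(f"pics/{n}{k}.png",c["color"][:,:,::-1])
        if n=="top":
            print("L",core(c,"L",-.23),"R",core(c,"R",.2)); S=((250,206),(376,238))
        else: S=((278,250),(390,190))
        cv2.imwrite(f"pics/idx{n}{k}.png",cv2.resize(np.hstack([up(c["color"],u,v,16,18)[:,:,::-1] for u,v in S]),(800,400)))
E
python3 - <<'E'
from r import *
trim("L",-.15,-.235); trim("R",.09,.205); look(2)
E
```

```text
False
-0.144 [ 0.4 -1.1  0. ] [-0.     -0.0004 -0.0001]
-0.186 [ 0.  -3.7  0.6] [-0.0002 -0.0007 -0.0001]
False
0.126 [ 1.1  1.4 -0.3] [0.0002 0.0003 0.    ]
0.183 [ 1.5  2.8 -1. ] [0.0003 0.0004 0.    ]
29.4583
L (-0.22909950394084166, -0.21735240534561306, np.float64(0.000795602428505822)) R (0.2121331179999597, 0.19218458399994187, np.float64(-0.0013422970702148072))
```

View pics/idxtop2.png

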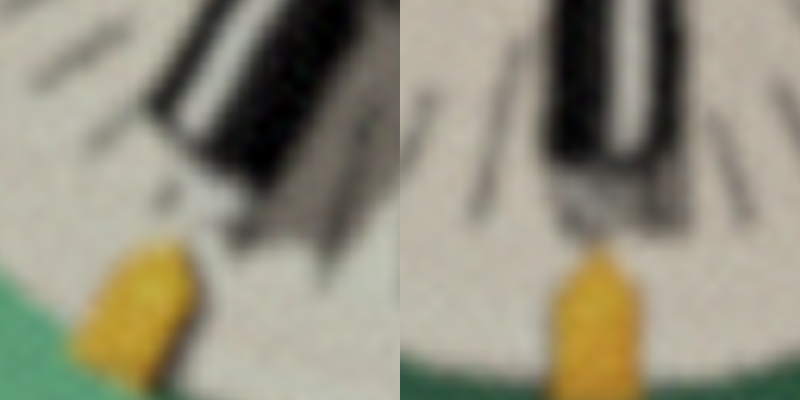

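View pics/idxside2.png

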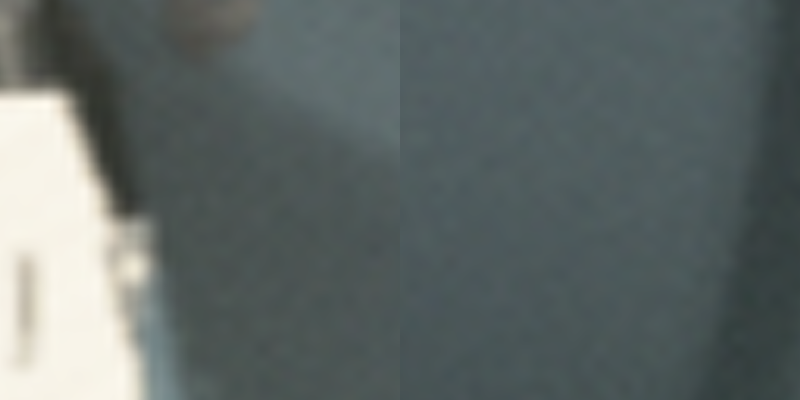

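The side view is blocked by the arm. I'll park at the start pose, where both views were clear, and average several frames.

```bash
cat > park.py <<'E'
from r import *
import pickle,cv2,sys
from h import up
def shots(k,park=True):
    if park: move_joints([-1.402,0.377,0.081,1.274,0,-1.0])
    for n in("top","side"):
        L=[capture(n) for _ in range(6)]; c=L[0]; c["f"]=np.mean([x["color"] for x in L],0); c["color"]=np.round(c["f"]).astype(np.uint8)
        pickle.dump(c,open(f"{n}{k}.pkl","wb"))
        S=((252,202),(378,234)) if n=="top" else ((278,250),(390,186))
        cv2.imwrite(f"pics/idx{n}{k}.png",cv2.resize(np.hstack([up(c["color"],u,v,16,20)[:,:,::-1] for u,v in S]),(800,400)))
    print(get_clock())
E
python3 - <<'E'
from park import *
shots(3)
from m import core
c=pickle.load(open("top3.pkl","rb")); print(core(c,"L",-.23),core(c,"R",.2))
c=pickle.load(open("side3.pkl","rb")); print(core(c,"L",-.23),core(c,"R",.2))
E
```

```text
33.3583
(-0.22955260234135544, -0.21746347210418548, np.float64(0.0008200116256027525)) (0.20535294457817876, 0.19228264958032604, np.float64(-0.0008981849297703684))
(-0.2299135327308104, -0.25181694438244584, np.float64(-0.0015211206547727815)) (0.20838801250718486, 0.3263719036411352, np.float64(0.008179753023094212))
```

View pics/idxtop3.png

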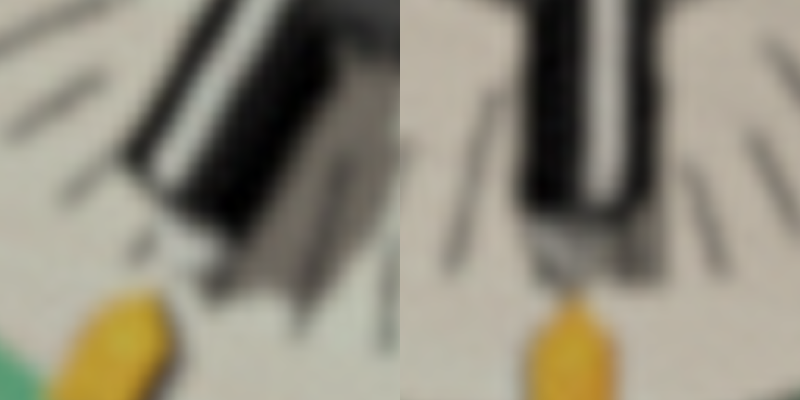

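View pics/idxside3.png

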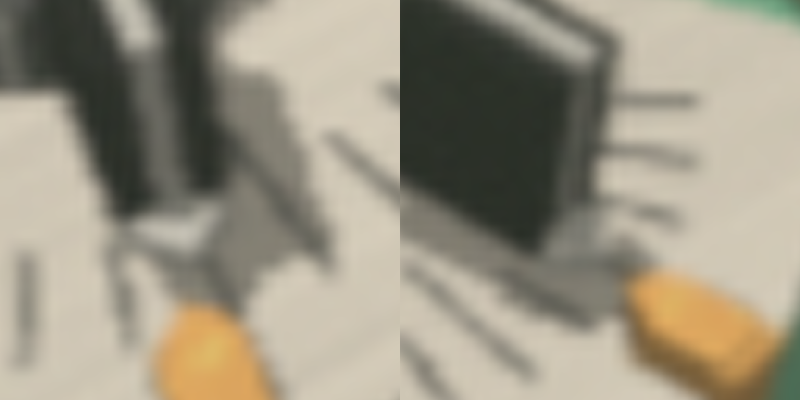

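```bash
python3 - <<'E'
from m import *
T=pickle.load(open("top3.pkl","rb"));S=pickle.load(open("side3.pkl","rb"))
from workcell import get_clock
# per-view axes from caps (averaged frames)
for c,n,seeds in((T,"top",[(269.24,170.25),(377.34,197.34)]),(S,"side",[(262.7,215.5),(358.4,167)])):
    e=caps(c,seeds); A=[ray(c,*x[0],.1055)[:2] for x in e]; print(n,[(x[0].round(2),x[1].round(1)) for x in e],np.round(A,4))
    O=(252-16,202-16),(378-16,234-16)
    if n=="side": O=(278-16,250-16),(390-16,186-16)
    for i,s in enumerate("LR"):
        for th in ((-.21,-.23,-.25) if s=="L" else (.19,.21,.23)):
            a=psi+np.pi+th; er=np.array([np.cos(a),np.sin(a)])
            f=lambda r,z:((proj(c,[*(A[i]+r*er),z])-O[i])*12.5+[400*i,0]).round(0)
            print(s,th,"idx",f(.098,.093),"mk",f(.101,.089),f(.131,.089),"core",f(.06,.138),f(.086,.138))
print(get_clock())
E
```

```text
top [(array([269.21, 170.23]), array([10.1, 10.5])), (array([377.34, 197.37]), array([ 9.8, 10. ]))] [[ 0.642   0.1542]
 [ 0.5758 -0.0982]]
L -0.21 idx [179. 275.] mk [175. 293.] [ 99. 435.] core [237.  46.] [168. 174.]
L -0.23 idx [170. 270.] mk [165. 288.] [ 86. 429.] core [231.  43.] [160. 170.]
L -0.25 idx [161. 266.] mk [156. 283.] [ 74. 422.] core [226.  40.] [152. 165.]
R 0.19 idx [564. 273.] mk [561. 291.] [555. 453.] core [608.  38.] [603. 184.]
R 0.21 idx [575. 274.] mk [571. 292.] [569. 454.] core [615.  38.] [613. 184.]
R 0.23 idx [585. 274.] mk [582. 292.] [583. 455.] core [621.  39.] [623. 185.]
side [(array([263.75, 216.85]), array([10.7, 15.5])), (array([358.07, 166.88]), array([ 7.5, 10.5]))] [[ 0.6401  0.1558]
 [ 0.5778 -0.0977]]
L -0.21 idx [215. 270.] mk [224. 299.] [287. 449.] core [107. -81.] [160.  41.]
L -0.23 idx [204. 274.] mk [212. 303.] [271. 455.] core [100. -79.] [149.  45.]
L -0.25 idx [192. 278.] mk [200. 307.] [255. 461.] core [ 92. -77.] [138.  48.]
R 0.19 idx [607. 252.] mk [617. 275.] [752. 355.] core [466. -23.] [582.  43.]
R 0.21 idx [613. 246.] mk [624. 269.] [760. 348.] core [470. -27.] [588.  38.]
R 0.23 idx [619. 241.] mk [630. 263.] [768. 340.] core [474. -30.] [593.  33.]
33.3583
```

```bash
python3 - <<'E'
from m import *
tiles=[]
for n,i,(u,v,h) in (("side",0,(277,253,11)),("side",1,(391,189,11)),("top",0,(251,206,9)),("top",1,(376,238,9))):
    c=pickle.load(open(n+"3.pkl","rb")); g=c["f"].astype(np.float32)
    M=np.array([[400/(2*h),0,-(u-h)*400/(2*h)],[0,400/(2*h),-(v-h)*400/(2*h)]]) 
    t=cv2.warpAffine(g,M,(400,400),flags=cv2.INTER_CUBIC); 
    t=np.clip((t-t.min())/(t.max()-t.min()),0,1)**.8*255; tiles.append(t[:,:,::-1][:300] if 0 else t[:,:,::-1])
cv2.imwrite("pics/z3.png",cv2.resize(np.vstack([np.hstack(tiles[:2]),np.hstack(tiles[2:])]),(600,600)))
E
```

```text
[ WARN:0@0.147] global loadsave.cpp:1063 imwrite_ Unsupported depth image for selected encoder is fallbacked to CV_8U.
```

View pics/z3.png

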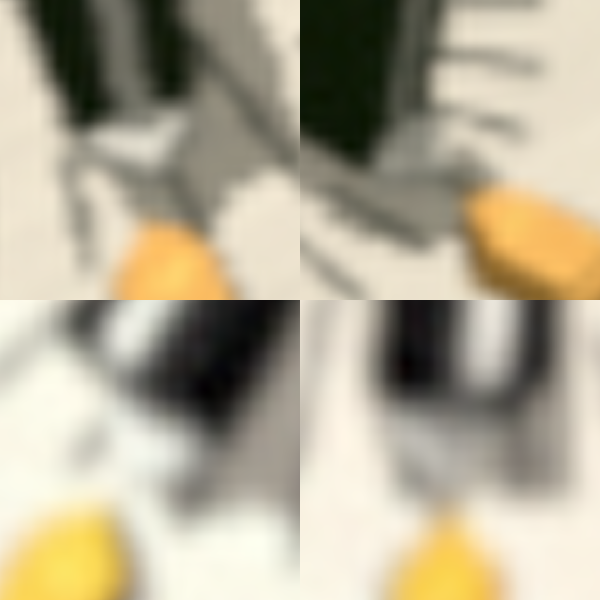

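```bash
python3 - <<'E'
from m import *
S=pickle.load(open("side3.pkl","rb"));T=pickle.load(open("top3.pkl","rb"))
def rel(c,th,P,zp,M,zm=.089):
    p=ray(c,*P,zp)[:2];m=ray(c,*M,zm)[:2];a=psi+np.pi+th;er=np.array([np.cos(a),np.sin(a)]);et=np.array([-er[1],er[0]])
    return "radial",((m-p)@er).round(4),"lat",((m-p)@et).round(4),"dth",((m-p)@et/.101).round(3)
for z in (.091,.093,.095): 
    print(z,"L strip",rel(S,-.23,(275.39,250.21),z,(277.73,258.28)),"apex",rel(S,-.23,(277.36,254.1),z,(277.73,258.28)))
    print(z,"R strip",rel(S,.207,(387.7,186.65),z,(392.3,192.5)))
print("R top apex",rel(T,.207,(375.4,241.0),.093,(375.9,241.9)))
# front top corner of core: side view, z=.138 (core top, outer end) vs index
E
```

```text
0.091 L strip ('radial', np.float64(0.0188), 'lat', np.float64(-0.0012), 'dth', np.float64(-0.012)) apex ('radial', np.float64(0.0083), 'lat', np.float64(-0.0021), 'dth', np.float64(-0.02))
0.091 R strip ('radial', np.float64(0.0181), 'lat', np.float64(-0.0068), 'dth', np.float64(-0.067))
0.093 L strip ('radial', np.float64(0.0174), 'lat', np.float64(-0.001), 'dth', np.float64(-0.01)) apex ('radial', np.float64(0.0069), 'lat', np.float64(-0.0019), 'dth', np.float64(-0.018))
0.093 R strip ('radial', np.float64(0.0171), 'lat', np.float64(-0.005), 'dth', np.float64(-0.05))
0.095 L strip ('radial', np.float64(0.016), 'lat', np.float64(-0.0008), 'dth', np.float64(-0.008)) apex ('radial', np.float64(0.0055), 'lat', np.float64(-0.0016), 'dth', np.float64(-0.016))
0.095 R strip ('radial', np.float64(0.0161), 'lat', np.float64(-0.0032), 'dth', np.float64(-0.032))
R top apex ('radial', np.float64(0.0017), 'lat', np.float64(0.0018), 'dth', np.float64(0.018))
```

The estimates agree that both are about 0.02 rad short. From the top view: left ≈0.022, right ≈0.02. From the side-view apex, left ≈0.018. Now a final trim of about 0.019 rad on each.

```bash
python3 - <<'E'
from r import *
import pickle,cv2
from h import up
from m import core
def trim2(s,a,b,d):
    p,q=pose(s,a,d+.012,z=.19); move_ptp(p,q); p[2]=.128; servo_line(p,.2)
    p,q=pose(s,a,d+.002); servo_line(p,.08)
    arc(s,a,b,d,2,speed=.02); hold(.1)
    p,q=pose(s,b,d+.015); servo_line(p,.1); p[2]=.18; servo_line(p,.25); print(get_clock())
trim2("R",.165,.202,.0239); trim2("L",-.168,-.205,.0194)
_,q=pose("L",.1,.05); move_ptp([.3,.33,.3],q); print(get_clock())
L=[capture("top") for _ in range(5)]; c=L[0]; c["f"]=np.mean([x["color"] for x in L],0); c["color"]=np.round(c["f"]).astype(np.uint8)
pickle.dump(c,open("top4.pkl","wb")); cv2.imwrite("pics/top4.png",c["color"][:,:,::-1])
print(core(c,"L",-.24),core(c,"R",.21),get_clock())
S=((252,202),(378,234)); cv2.imwrite("pics/idxtop4.png",cv2.resize(np.hstack([up(c["color"],u,v,16,20)[:,:,::-1] for u,v in S]),(800,400)))
E
```

```text
0.184 [0.4 0.2 0.6] [0.0003 0.     0.0003]
0.202 [1.1 2.7 1.5] [0.0004 0.0004 0.0002]
37.6
-0.186 [ 0.3 -1.3  0.6] [ 0.0002 -0.      0.0003]
-0.205 [-1.8 -3.6  3.4] [-0.     -0.0004  0.0002]
40.5333
41.8083
(-0.2443405334565698, -0.24002344209665427, np.float64(0.000273658889018468)) (0.19087036318705763, 0.21088936973465344, np.float64(0.001372760347096002)) 42.0583
```

View pics/idxtop4.png

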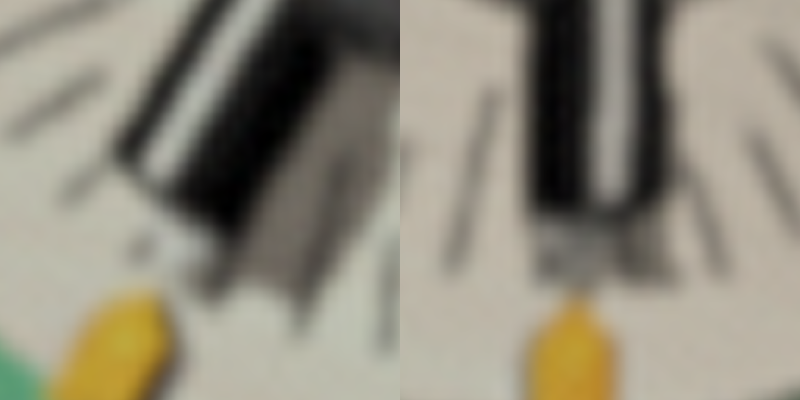

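View pics/top4.png

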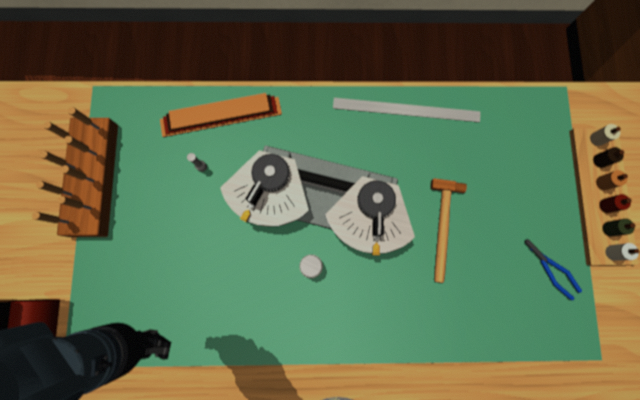

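```bash
python3 - <<'E'
from r import *
import pickle,cv2
from h import up
L=[capture("side") for _ in range(5)]; c=L[0]; c["f"]=np.mean([x["color"] for x in L],0); c["color"]=np.round(c["f"]).astype(np.uint8)
pickle.dump(c,open("side4.pkl","wb"));print(get_clock())
cv2.imwrite("pics/side4.png",np.vstack([c["color"][120:300:,200:440,::-1].repeat(2,0).repeat(2,1)]))
cv2.imwrite("pics/idxside4.png",cv2.resize(np.hstack([up(c["color"],u,v,11,28)[:,:,::-1] for u,v in ((277,253),(391,189))]),(800,400),interpolation=cv2.INTER_AREA))
E
```

```text
42.3083
```

View pics/idxside4.png

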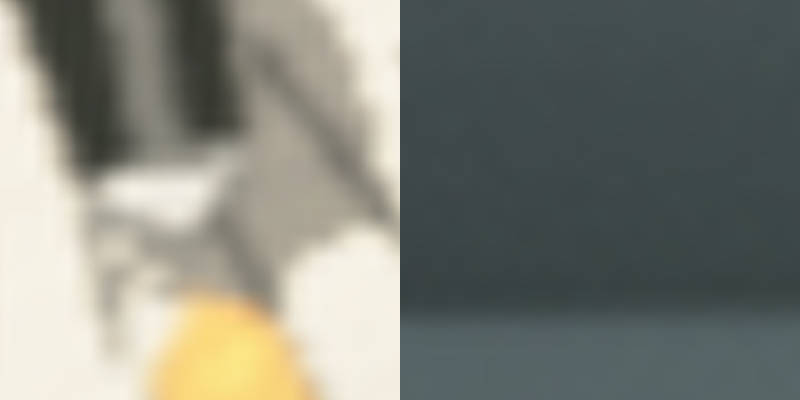

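```bash
python3 - <<'E'
from m import *
S=pickle.load(open("side4.pkl","rb"))
def rel(c,th,P,zp,M,zm=.089):
    p=ray(c,*P,zp)[:2];m=ray(c,*M,zm)[:2];a=psi+np.pi+th;er=np.array([np.cos(a),np.sin(a)]);et=np.array([-er[1],er[0]])
    return ((m-p)@er).round(4),"dth",((m-p)@et/.101).round(3)
f=lambda x,y:(266+x/18.18,242+y/18.18)
for z in (.091,.093,.095): print(z,"strip",rel(S,-.242,f(155,145),z,f(213,297)),"apex",rel(S,-.242,f(188,228),z,f(213,297)),"core top end",)
E
```

```text
0.091 strip (np.float64(0.0202), 'dth', np.float64(0.004)) apex (np.float64(0.0083), 'dth', np.float64(0.001)) core top end
0.093 strip (np.float64(0.0187), 'dth', np.float64(0.006)) apex (np.float64(0.0068), 'dth', np.float64(0.003)) core top end
0.095 strip (np.float64(0.0173), 'dth', np.float64(0.008)) apex (np.float64(0.0054), 'dth', np.float64(0.005)) core top end
```

```bash
python3 - <<'E'
from workcell import *
print(get_contact_force(),get_clock()); close_job()
E
```

```text
[ 0.2596741   1.03499196 -0.11744018] 42.3083
the job is handed in; nothing more can be done
```

I pushed both wing levers around to their markers with the shut fingertips and handed the job in at 42.3 s, with the arm parked clear. The right lever went first, then the left, with two small trims on each.

| | Lever (rad) | Marker (rad) | Cross-check |
|---|---|---|---|
| Left | -0.240 | about -0.242 | side view puts the index within about 0.005 of the marker tip |
| Right | +0.211 | about +0.217 | top view only; the index looks opposite the tip |

- **Uncertainty:** the right lever is the less certain one, because the arm blocked its last side view. The fitted direction of its steel core read 0.191, against 0.211 from its mean position. I treated the direction as pixel noise, as its readings varied by 0.01–0.02 rad. I'd put both levers within about 0.01 rad (1 mm).
- **Bystanders:** in the last top picture the markers, jar, setter and mallet stand where they were at the start, judged by eye.
- **Forces:** contact force read after each push step stayed under 6 N.

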